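# Release the spring lid of the spares box with a dowel

### The arm

A 6-joint arm with a two-finger parallel gripper is mounted at the origin on a cart in front of the work surface, level with it; the furniture and walls round the work are solid. World frame = base frame: x ahead of the robot, y to its left, z up, the work surface at z = 0. Lengths are in m, angles in rad, forces in N, time in s.
With the tool pointing down it reaches from about 0.25 to 0.725 m from the base axis. Payload 4 kg.
Tool frame: the origin (TCP) lies midway between the tips of the shut fingers; the grasp point (between the pads) lies 19 mm behind it; z points along the fingers, y is the direction in which the jaws open and shut (so a half turn about z gives the same grasp; the last joint's range is limited). The gripper opens to 85 mm and grips with 20 to 120 N. Pads are 22 mm wide; open, the fingers measure 114 mm over their backs; the gripper's body (76 mm by 85 mm) begins 54 mm behind the grasp point. The pads swing forward as they close: fully open they stand 13 mm farther back than shut.
Start: joints at [1.282, 0.241, 0.005, 1.335, 0, 1.571], TCP at [0.142, 0.479, 0.211] pointing down, gripper open.
Joint ranges: [-2.72, 2.72], [-1.05, 1.87], [-1.09, 1.28], [-1.99, 2.15], [-1.42, 1.44], [-3.14, 3.14]. Speed limits (rad/s): [2.79, 2.79, 3.14, 3.14, 3.14, 3.14].

### API

Orientations are given as a unit quaternion [x, y, z, w].
In Python, from workcell import bot gives the robot as it stands.
- The arm moves only by the shell command python3 -m inch 'ROWS'. ROWS is JSON, a list of rows, each a list of 5 numbers: the shift along the tool's x, y, z scaled (see below), then the turn about the tool's z scaled (see below), then the closure, from 0 (fully open) to 1 (shut). A call has 1 to 10 rows; each row is the pose to reach, as a shift and turn from the pose commanded when the call began, along the tool's axes at that moment; what a row does not reach only later rows make up. The controller multiplies each number of a shift by 100 cm and each number of a turn by 120 degrees. A row lasts 1/8 s, in which the tool goes at most 62.5 mm and 10.7 degrees, less where a joint would pass 70% of its speed; a pose out of reach is approached as far as the arm can. A call with a number of a shift or a turn outside -1 to 1 is refused whole. A call with a gripper value outside its range is refused whole. The fingers move at their own pace and stop on an object; the grip force is fixed at half the most. Time passes only in rows, so rows that repeat a pose let the fingers close. It gives the time, the measured TCP pose, the force and the opening at its end, in the units of the state.
- bot.get_obs(): the state, without advancing time (a new reading comes with each control period).
- bot.camera(name): name is "side" or "top"; returns the picture (400x640x3 uint8, red, green, blue); there is no depth.
- bot.calibration(name): a dict with "intrinsics" (3x3 intrinsics, pixels), "k1" (the pictures are not rectified: a ray, as slopes to the right and down, at radius r is drawn at 1 + k1 r^2 times it, then the intrinsics apply), "xyz" and "attitude" of the camera in the world. Camera axes: x right, y down, z forward; pixel columns grow to the right and rows downward; lengths in m; the calibration is good to about 2 mm. A picture is of the moment at which its call begins. calibration takes no time and is no camera call.
- bot.job_done(): hands the job in, once; it reports no verdict.
Trained networks look in the newest picture that a camera, given by its name, has taken for a name from the list of things; names that differ only in an ending like _2 or _b are one class to them, and where a whole thing is asked for, a point or a joint stands for the part that bears it (a point fixed in the world has none). Each returns a list of dicts, best first, with "score" (0 to 1); they miss things now and then, are a little off and sometimes report something else, mostly with a low value. They report only what shows in the picture. A call takes as long as a camera call.
- bot.masks_of(camera, target): "pixels" (400x640 bool, what is visible of it) and "extent" ([left, top, width, height] as shares, 0 to 1, of the picture: columns of its width, rows of its height, round what is visible of it).
- bot.spot_point(camera, target): "point" ([column, row] as shares, 0 to 1, of the picture: columns of its width, rows of its height: a listed point, or the origin of a listed thing).
The state is a dict: "clock": time; "joint_pos": joint angles; "joint_vel": joint speeds; "tau": joint torques, N m; "eef_pos": TCP position; "tool_rot": TCP orientation; "ft_force": force on the tool from outside, world axes, zero at the start; "ft_torque": the same for the moment, N m; "grip_width": finger opening in m.
Only numpy, scipy, OpenCV 4.12 (cv2) and the standard library are available. Lean on these libraries where they do the work, as an engineer would, in place of code of your own. Each camera call takes 0.05 s, during which the arm holds its last target.

### The job

Open the grey steel spares box: take the thin wooden dowel by its square handle, push its tip through the round hole in the wall of the box that faces you, and press the catch behind it until the lid springs up. Then draw the dowel out and lay it down flat on the table. Leave the thick dowel where it is; it does not fit the hole.

Things in the scene. Friction and masses are not known exactly. Their poses are not given: they have to be found in the camera images.
- spares_box: Grey sheet-steel box, fixed to the table, 150 (x) x 200 (y) x 92 mm high with its lid shut. Origin: centre of its underside, on the table. Its +x points from the wall with the hole, which faces the robot, to the far wall with the lid's hinge; it is turned up to 14 degrees either way. Nothing before the hole is higher than 30 mm.
- box_hole (a point): Centre of the round hole, 28 mm in diameter, in the outer face of the box's near wall (5 mm thick), midway along the wall and 50 mm above the table. Same axes as the box: +x points straight into the hole.
- box_catch (a joint): Spring catch inside the box: a steel plate across the hole's axis, wider than the hole, 15 mm behind the wall's outer face. Value: how far it is pushed in along the box's +x, in m; 0 at rest, 0.018 at its stop. Its spring starts at 2 N and adds 0.25 N per mm. It frees the lid at about 7 mm (tip 22 mm past the outer face) and springs back when let go.
- box_lid (a joint): The spring lid, hinged along the top of the far wall. Value: its angle in rad, 0 shut, 1.25 fully up. Once the catch lets go it rises by itself, up and away from the robot, in about 1.5 s, and stays up.
- thin_dowel: The right tool: wooden dowel 14 mm thick, 90 mm long, in the end of a square handle 24 x 24 x 80 mm; 170 mm in all, 70 g, flat on the table at the left or the right. Origin: on the handle's underside, 30 mm behind its front end: grip it here, across. +x points along the tool to the tip, 120 mm ahead and 12 mm above the origin; it points away from the robot within 21 degrees.
- dowel_tip (a point): The middle of the thin dowel's tip; same axes as the thin dowel.
- thick_dowel: A bystander of the same kind and make with a dowel 34 mm thick, too thick for the hole, and a handle 38 x 38 x 80 mm; it lies in the other of the two places. Origin and axes as for the thin one (middle axis 19 mm above the origin).

How it is judged:
By the outcome, as a careful person would: the job done as asked, in the order asked, and still so for the second after the job is handed in, with the robot touching nothing.
It also fails if it takes over 48 s, if anything falls off the work surface, if the arm or the gripper's body presses on something with over 40 N, if the wrist force passes 120 N, or if a joint passes its speed limit or range.

## Working session

There is one attempt and no reset: what is moved stays moved. The work goes in short steps, Python scripts to look and compute and a shell command to move; the robot and the scene stay as the last step left them, time stands still between calls to the robot, and variables do not carry over. Pictures are saved under pics/ and viewed, and the job is handed in when it is done.

```bash
ls; mkdir -p pics
python3 - <<'E'
from workcell import bot
import cv2
o=bot.get_obs(); print({k:o[k] for k in('clock','eef_pos','tool_rot','grip_width')})
for c in('top','side'):
    cv2.imwrite(f'pics/{c}0.png',bot.camera(c)[:,:,::-1])
    print(c,bot.calibration(c))
    for t in('spares_box','box_hole','thin_dowel','dowel_tip','thick_dowel'):
        r=bot.spot_point(c,t); print(t,[(round(d['score'],2),[round(d['point'][0]*640,1),round(d['point'][1]*400,1)]) for d in r[:3]])
print(bot.get_obs()['clock'])
E
```

```text
pics
{'clock': 0.0, 'eef_pos': array([0.14221916, 0.47864836, 0.20979928]), 'tool_rot': array([ 1.43900160e-01,  9.89591656e-01, -1.03877898e-03, -1.42589697e-04]), 'grip_width': 0.08502815418812829}
top {'intrinsics': array([[392.37352157,   0.        , 319.07539004],
       [  0.        , 392.37352157, 201.14922256],
       [  0.        ,   0.        ,   1.        ]]), 'k1': 0.030113083560151056, 'xyz': array([ 0.45830061, -0.02516792,  1.14894322]), 'attitude': array([-0.70377009,  0.7071265 , -0.03984754,  0.05560524])}
spares_box [(0.62, [315.4, 161.0])]
box_hole [(0.67, [316.5, 187.3])]
thin_dowel [(0.55, [232.5, 261.4]), (0.3, [415.4, 264.9])]
dowel_tip [(0.64, [219.5, 222.9])]
thick_dowel [(0.66, [219.9, 222.3]), (0.57, [417.0, 260.6])]
side {'intrinsics': array([[412.60065201,   0.        , 318.29774802],
       [  0.        , 412.60065201, 197.9413441 ],
       [  0.        ,   0.        ,   1.        ]]), 'k1': -0.08964716760492668, 'xyz': array([0.61465393, 0.93270773, 0.95957007]), 'attitude': array([-1.18482447e-02,  9.17870902e-01, -3.96701485e-01, -7.47592233e-04])}
spares_box [(0.7, [287.4, 218.6])]
box_hole [(0.63, [309.0, 204.6]), (0.29, [346.5, 290.0])]
thin_dowel [(0.78, [381.1, 283.1])]
dowel_tip [(0.87, [343.0, 287.9])]
thick_dowel [(0.86, [368.5, 163.7])]
0.6
```

View pics/top0.png

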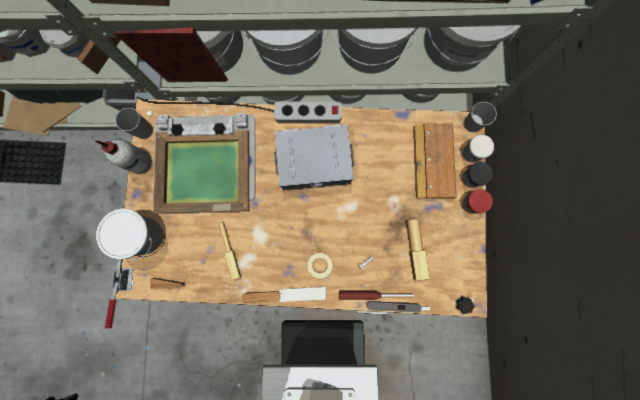

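View pics/side0.png

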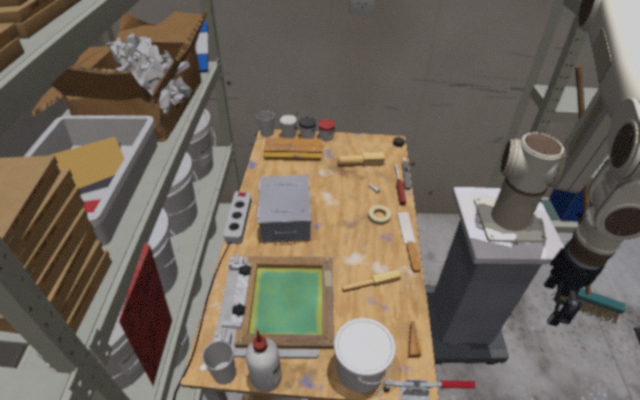

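```bash
cat > h.py <<'E'
from workcell import bot
import numpy as np, cv2
from scipy.spatial.transform import Rotation as R
def cal(c):
    k=bot.calibration(c); return k['intrinsics'],k['k1'],np.array(k['xyz']),R.from_quat(k['attitude']).as_matrix()
def proj(c,P):
    K,k1,t,M=cal(c); p=(np.atleast_2d(P)-t)@M; s=p[:,:2]/p[:,2:]; r2=(s**2).sum(1,keepdims=True)
    return s*(1+k1*r2)*K[0,0]+K[:2,2]
def ray(c,uv):
    K,k1,t,M=cal(c); d=(np.array(uv,float)-K[:2,2])/K[0,0]; s=d.copy()
    for _ in range(30): s=d/(1+k1*(s@s))
    return t,M@np.array([s[0],s[1],1])
def at_z(c,uv,z):
    t,d=ray(c,uv); return t+d*(z-t[2])/d[2]
def tri(uvt,uvs):
    (a,d),(b,e)=ray('top',uvt),ray('side',uvs)
    s=np.linalg.lstsq(np.stack([d,-e],1),b-a,rcond=None)[0]
    p,q=a+s[0]*d,b+s[1]*e
    return (p+q)/2,np.linalg.norm(p-q)
E
python3 - <<'E'
from h import *
np.set_printoptions(precision=4,suppress=True)
print('tcp proj',proj('top',[[.142,.479,.21],[0,0,0]]),proj('side',[[.142,.479,.21]]))
print('thin org z0',at_z('top',[232.5,261.4],0),at_z('side',[381.1,283.1],0),tri([232.5,261.4],[381.1,283.1]))
print('tip z.012',at_z('top',[219.5,222.9],.012),at_z('side',[343,287.9],.012))
print('hole z.05',at_z('top',[316.5,187.3],.05),at_z('side',[309,204.6],.05))
print('box',at_z('top',[315.4,161],0),at_z('side',[287.4,218.6],0))
for c,reg in(('top',[(205,215,250,285),(265,118,365,195)]),('side',[(335,260,415,295),(250,170,320,245)])):
    im=cv2.imread(f'pics/{c}0.png')
    for i,(a,b,e,f) in enumerate(reg):
        cv2.imwrite(f'pics/z{c}{i}.png',cv2.resize(im[b:f,a:e],None,fx=7,fy=7,interpolation=cv2.INTER_CUBIC))
E
```

```text
tcp proj [[105.3164 397.6614]
 [319.8962 425.1386]] [[542.6451 314.192 ]]
thin org z0 [0.4396 0.2523 0.    ] [ 0.4426  0.2554 -0.    ] (array([ 0.4407,  0.2529, -0.0037]), np.float64(0.0024234445943566462))
tip z.012 [0.5508 0.2904 0.012 ] [0.5507 0.2822 0.012 ]
hole z.05 [0.6475 0.0063 0.05  ] [ 0.654  -0.0023  0.05  ]
box [0.7361 0.0109 0.    ] [0.7233 0.0132 0.    ]
```

Run:
```python
import cv2,numpy as np
im=np.zeros((560,800,3),np.uint8)
a=cv2.imread('pics/ztop0.png');b=cv2.imread('pics/zside0.png')
im[:490,:315]=a; b=cv2.resize(b,None,fx=.857,fy=.857); im[:b.shape[0],320:320+b.shape[1]]=b[:,:480]
cv2.imwrite('pics/comb1.png',im)
```

```text
(no output)
```

View pics/comb1.png

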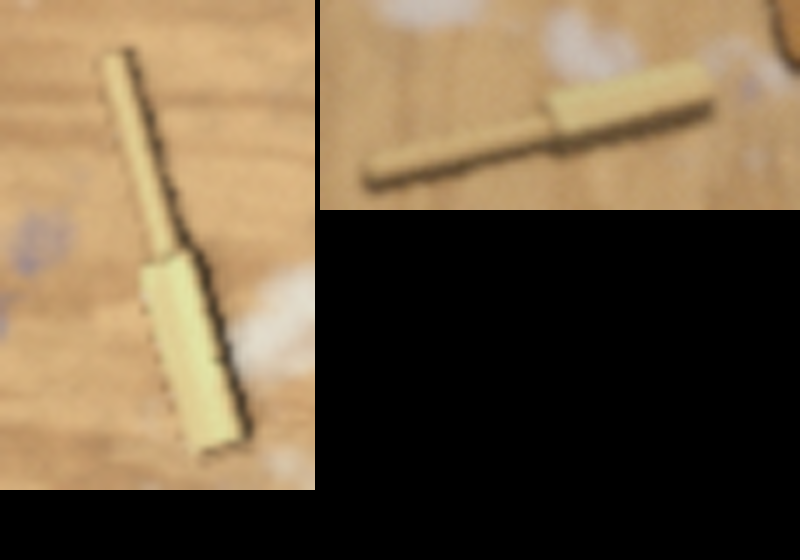

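View pics/ztop1.png

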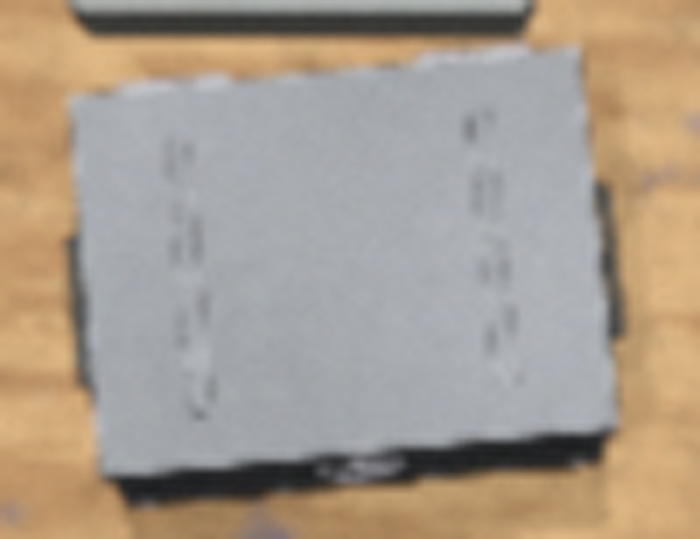

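View pics/zside1.png

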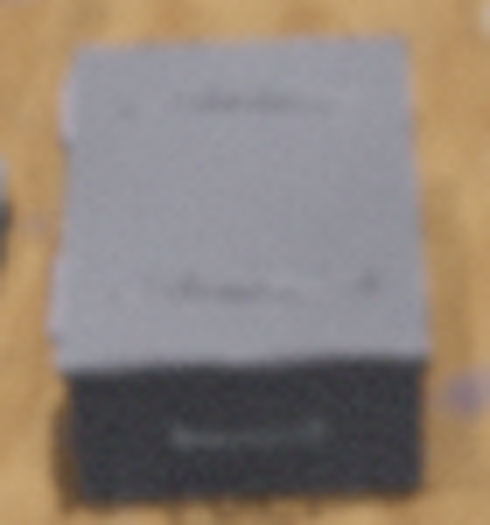

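Run:
```python
from h import *
np.set_printoptions(precision=4,suppress=True)
t=[(280,185.9),(352.6,179.4),(347.9,125.1),(275,131.9)]
s=[(311.1,221),(308.3,175.4),(261.1,176.4),(258.9,222.9)]
T=np.array([at_z('top',p,.092) for p in t]);S=np.array([at_z('side',p,.092) for p in s])
for n,A in(('top',T),('side',S)):
    print(n,A[:,:2].tolist()); 
    print(' lens near,right,far,left',[np.linalg.norm(A[i]-A[(i+1)%4]).round(4) for i in range(4)])
    e=A[0]-A[1]; print(' near edge yaw',np.degrees(np.arctan2(-e[0],e[1])),'far',np.degrees(np.arctan2(-(A[3]-A[2])[0],(A[3]-A[2])[1])), 'ctr',A.mean(0),'nearmid',(A[0]+A[1])/2)
for i in range(4): print(tri(t[i],s[i]))
print('bottom near',at_z('top',(284.3,189.4),0),at_z('top',(350.7,183.7),0))
tip,hf,hb=at_z('top',(221.2,222.1),.017),at_z('top',(228.9,251.9),.024),at_z('top',(236,278.3),.024)
print(tip,hf,hb,np.linalg.norm((tip-hf)[:2]),np.linalg.norm((hf-hb)[:2]))
d=tip-hb;print('yaw',np.degrees(np.arctan2(d[1],d[0])))
q=lambda x,y:(335+(x-320)/6,260+y/6)
for p,z in((q(368,170),.017),(q(556,122),.012),(q(712,87),.012)):print(at_z('side',p,z))
```

```text
top [[0.64486852181763, 0.10512369042674913], [0.6614669848590169, -0.09364758017868526], [0.8152243346633345, -0.08275410446690162], [0.7977668183004598, 0.12055995973116987]]
 lens near,right,far,left [np.float64(0.1995), np.float64(0.1541), np.float64(0.2041), np.float64(0.1537)]
 near edge yaw 4.773428985277252 far 4.907651854955369 ctr [0.7298 0.0123 0.092 ] nearmid [0.6532 0.0057 0.092 ]
side [[0.6435958189759375, 0.10881197315752367], [0.6596382390332591, -0.09536779340347246], [0.812681668224092, -0.08532523083973098], [0.7937672570499893, 0.12124971003076679]]
 lens near,right,far,left [np.float64(0.2048), np.float64(0.1534), np.float64(0.2074), np.float64(0.1507)]
 near edge yaw 4.49250453711874 far 5.231528043492967 ctr [0.7274 0.0123 0.092 ] nearmid [0.6516 0.0067 0.092 ]
(array([0.6446, 0.1056, 0.0889]), np.float64(0.0017277015566672538))
(array([ 0.6603, -0.0934,  0.0939]), np.float64(0.0015699568400137235))
(array([ 0.8131, -0.0825,  0.0949]), np.float64(0.002158022900120162))
(array([0.7957, 0.1207, 0.0921]), np.float64(0.003874355483954036))
bottom near [0.6505 0.1035 0.    ] [ 0.6662 -0.0938  0.    ]
[0.5527 0.2842 0.017 ] [0.4668 0.2575 0.024 ] [0.3928 0.2352 0.024 ] 0.08992257455997885 0.07728550306592193
yaw 17.03138460420298
[0.551 0.287 0.017]
[0.4629 0.255  0.012 ]
[0.3876 0.2334 0.012 ]
```

```bash
cat >> h.py <<'E'
def delta(P,yaw=None):
    "rows numbers for going to world P with tool-x line at yaw (deg)"
    o=bot.get_obs(); M=R.from_quat(o['tool_rot']).as_matrix(); d=M.T@(np.array(P)-o['eef_pos'])
    cur=np.degrees(np.arctan2(M[1,0],M[0,0])); t=0
    if yaw is not None:
        t=-(((yaw-cur)+90)%180-90)
    return d.round(4), round(t/120,4), round(cur,2), M[:,2].round(4)
E
python3 - <<'E'
from h import *
np.set_printoptions(precision=4,suppress=True)
print('bucket',tri((122,234),(365,347)))
print(delta((.2,.30,.21),17)); print(delta((.439,.249,.10),17))
E
```

```text
bucket (array([0.514 , 0.5122, 0.1267]), np.float64(1.1134393032018828e-05))
(array([-0.1063, -0.1555,  0.0007]), np.float64(-0.2795), np.float64(163.46), array([ 0.    ,  0.0001, -1.    ]))
(array([-0.3499, -0.1363,  0.1107]), np.float64(-0.2795), np.float64(163.46), array([ 0.    ,  0.0001, -1.    ]))
```

```bash
python3 -m inch '[[-0.053,-0.078,0,-0.08,0],[-0.106,-0.155,0,-0.16,0],[-0.16,-0.15,0.02,-0.24,0],[-0.22,-0.146,0.04,-0.28,0],[-0.28,-0.141,0.07,-0.28,0],[-0.33,-0.138,0.09,-0.28,0],[-0.35,-0.136,0.11,-0.28,0],[-0.35,-0.136,0.11,-0.28,0]]'
python3 - <<'E'
from h import *
np.set_printoptions(precision=4,suppress=True)
print(delta((.439,.249,.003),17.0))
im=bot.camera('top')[:,:,::-1]; cv2.imwrite('pics/t1.png',cv2.resize(im[180:300,180:300],None,fx=5,fy=5,interpolation=cv2.INTER_CUBIC))
E
```

```text
clock: 1.6
eef_pos: [0.4404, 0.2472, 0.0976]
tool_rot: [-0.146, 0.989, -0.001, -0.002]
ft_force: [-0.9, 1.2, 0.0]
grip_width: 0.0852
(array([0.0004, 0.0023, 0.0946]), np.float64(-0.0017), np.float64(-163.2), array([-0.0038, -0.0026, -1.    ]))
```

View pics/t1.png

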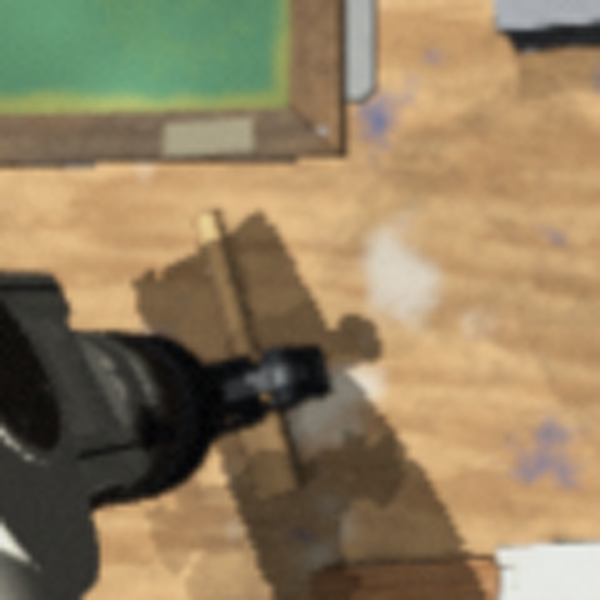

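The picture shows the gripper across the handle (about crop (275,400)), dowel running between the jaws. I'll go down now.

```bash
python3 -m inch '[[0,0.002,0.04,0,0],[0,0.002,0.075,0,0],[0,0.002,0.09,0,0],[0,0.002,0.094,0,0],[0,0.002,0.094,0,0]]'
python3 - <<'E'
from h import *
print(bot.get_obs()['eef_pos'],delta((.439,.249,.003),17.0))
E
```

```text
clock: 2.28
eef_pos: [0.4392, 0.2519, 0.0079]
tool_rot: [-0.149, 0.989, 0.0, 0.001]
ft_force: [-0.3, -0.1, 0.6]
grip_width: 0.0853
[0.43920097 0.25193535 0.00792837] (array([ 0.0011, -0.0027,  0.0049]), np.float64(0.0007), np.float64(-162.91), array([ 0.0018,  0.0011, -1.    ]))
```

```bash
python3 -m inch '[[0,-0.002,0.003,0,0],[0,-0.002,0.004,0,0.3],[0,-0.002,0.004,0,0.7],[0,-0.002,0.004,0,1],[0,-0.002,0.004,0,1],[0,-0.002,0.004,0,1],[0,-0.002,0.004,0,1]]'
python3 - <<'E'
from h import *
o=bot.get_obs();print(o['eef_pos'],o['ft_force'],o['grip_width'])
E
```

```text
clock: 3.15
eef_pos: [0.44, 0.2496, 0.0035]
tool_rot: [-0.148, 0.989, 0.0, 0.001]
ft_force: [0.4, -0.7, 5.0]
grip_width: -0.0001
[0.43996451 0.24961651 0.00349801] [ 0.36588526 -0.72378437  4.98372127] -0.0001474040747141093
```

The fingers shut completely, so nothing is between them. I'll look before doing anything else.

Run:
```python
from h import *
a=bot.camera('top')[:,:,::-1][190:290,180:280]; b=bot.camera('side')[:,:,::-1][230:330,320:440]
print(bot.spot_point('side','thin_dowel'),bot.spot_point('side','dowel_tip'),bot.get_obs()['grip_width'])
a=cv2.resize(a,(360,360),interpolation=cv2.INTER_CUBIC);b=cv2.resize(b,(432,360),interpolation=cv2.INTER_CUBIC)
cv2.imwrite('pics/c2.png',np.hstack([a,b]))
```

```text
[{'point': [0.5963, 0.7057], 'score': 0.73}] [{'point': [0.5356, 0.7142], 'score': 0.69}] 0.00020048556485440557
```

View pics/c2.png

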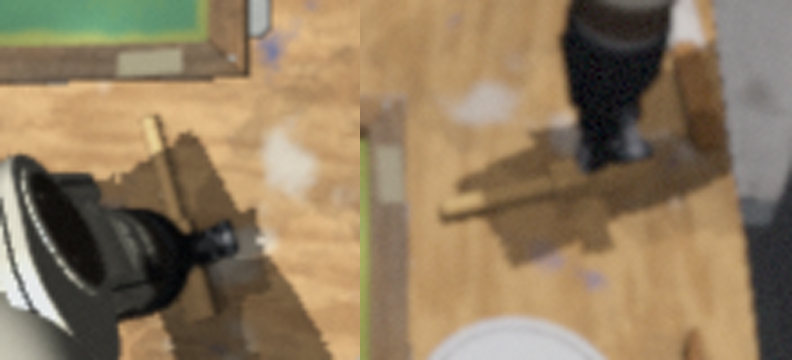

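Run:
```python
from h import *
print(proj('top',[[.44,.2496,.004],[.44,.2496,.06]]),proj('side',[[.44,.2496,.004],[.44,.2496,.06]]))
a=bot.camera('top')[:,:,::-1].copy(); b=bot.camera('side')[:,:,::-1].copy()
a=cv2.resize(a[200:290,190:280],(720,720)[:1]*2,interpolation=cv2.INTER_CUBIC)
b=cv2.resize(b[220:310,335:435],(800,720),interpolation=cv2.INTER_CUBIC)
p=proj('top',[[.44,.2496,.004]])[0];q=proj('side',[[.44,.2496,.004]])[0]
cv2.circle(a,tuple(int(v) for v in ((p-[190,200])*8)),4,(0,0,255),-1)
cv2.circle(b,tuple(int(v) for v in ((q-[335,220])*8)),4,(0,0,255),-1)
cv2.imwrite('pics/t3.png',cv2.resize(a,(560,560)));cv2.imwrite('pics/s3.png',cv2.resize(b,(640,576)))
```

```text
[[233.08526356 261.27687119]
 [228.20288569 261.63050926]] [[382.01377113 280.58231967]
 [384.48897253 268.45479924]]
```

View pics/t3.png

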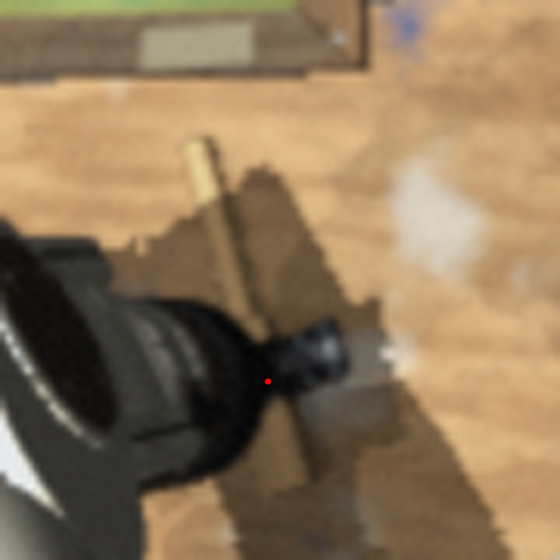

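View pics/s3.png

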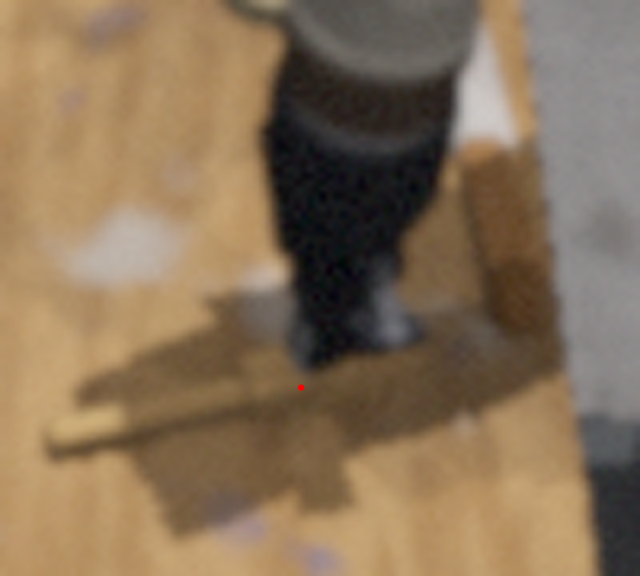

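The reading says shut on nothing, but the pictures are ambiguous because the finger at top (241,256) looks about 20 mm off the axis. A small lift will show which is right.

```bash
python3 -m inch '[[0,0,-0.02,0,1],[0,0,-0.05,0,1],[0,0,-0.08,0,1],[0,0,-0.08,0,1]]'
python3 - <<'E'
from h import *
o=bot.get_obs();print(o['eef_pos'],o['ft_force'],o['grip_width'])
P=o['eef_pos']
a=bot.camera('top')[:,:,::-1].copy(); b=bot.camera('side')[:,:,::-1].copy()
p=proj('top',[P])[0];q=proj('side',[P])[0];print(p,q)
a=cv2.resize(a[200:290,190:280],(720,720),interpolation=cv2.INTER_CUBIC)
b=cv2.resize(b[220:310,335:435],(800,720),interpolation=cv2.INTER_CUBIC)
cv2.circle(a,tuple(int(v) for v in ((p-[190,200])*8)),4,(0,0,255),-1)
cv2.circle(b,tuple(int(v) for v in ((q-[335,220])*8)),4,(0,0,255),-1)
cv2.imwrite('pics/c4.png',np.hstack([cv2.resize(a,(378,378)),cv2.resize(b,(420,378))]))
E
```

```text
clock: 3.95
eef_pos: [0.4409, 0.2502, 0.0848]
tool_rot: [-0.148, 0.989, 0.001, 0.002]
ft_force: [0.2, 0.1, -1.0]
grip_width: -0.0002
[0.44086668 0.25024452 0.08479555] [ 0.20779436  0.08633931 -0.95813874] -0.00020143241417754963
[225.64745008 261.47391914] [385.33687102 262.98933562]
```

View pics/c4.png

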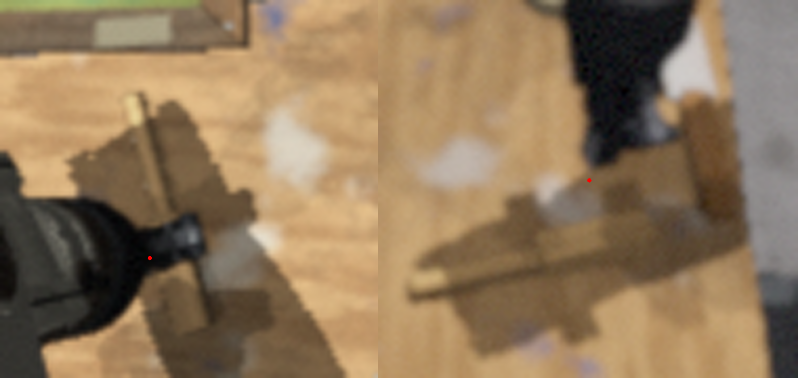

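Run:
```python
from h import *
for c,n in(('top','a'),('side','b')):
    im=bot.camera(c)[:,:,::-1]
    if c=='top': im=im[215:290,170:270]
    else: im=im[200:290,350:440]
    im=cv2.resize(im,None,fx=6,fy=6,interpolation=cv2.INTER_CUBIC)
    im=np.clip(255*(im/255.)**.45,0,255).astype(np.uint8)
    cv2.imwrite(f'pics/g5{n}.png',im)
o=bot.get_obs();print(o['joint_pos'],o['joint_vel'],o['eef_pos'])
```

```text
[ 5.16201062e-01  3.45753917e-01 -2.04792867e-01  1.02291395e+00
  3.95574948e-05  2.18615744e-01] [-0.00188417  0.00551365  0.00147431  0.0008073   0.00162223 -0.00085108] [0.43814863 0.24867654 0.08136383]
```

View pics/g5a.png

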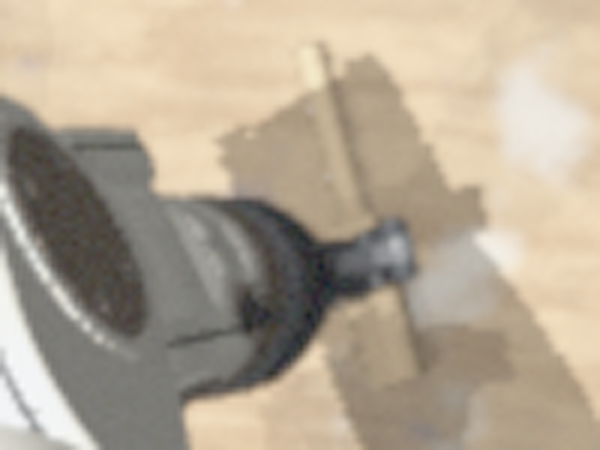

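View pics/g5b.png

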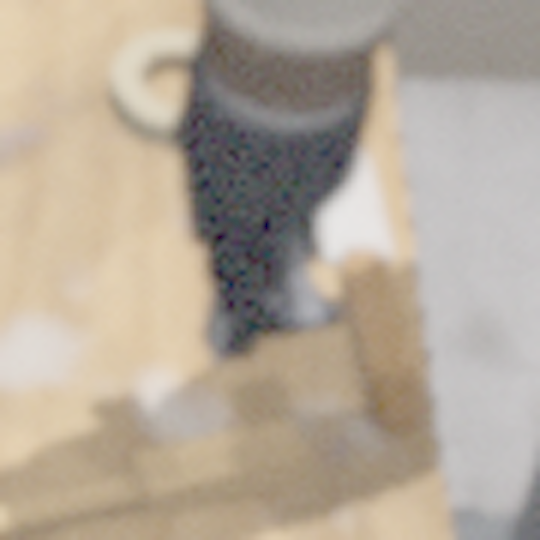

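The handle stayed on the table. I'll open here at height and difference the pictures to see where the fingers really are compared with the reported TCP.

```bash
python3 - <<'E'
from h import *
for c in('top','side'): cv2.imwrite(f'pics/shut_{c}.png',bot.camera(c)[:,:,::-1])
print(np.mean([(bot.camera('top'),bot.get_obs()['eef_pos'])[1] for _ in range(4)],0))
E
python3 -m inch '[[0,0,0,0,0],[0,0,0,0,0],[0,0,0,0,0],[0,0,0,0,0],[0,0,0,0,0],[0,0,0,0,0]]'
python3 - <<'E'
from h import *
for c,(u,v,w,h) in(('top',(180,215,90,75)),('side',(350,205,90,75))):
    im=bot.camera(c)[:,:,::-1]; s=cv2.imread(f'pics/shut_{c}.png')
    f=lambda i:(255*(cv2.resize(i[v:v+h,u:u+w],None,fx=4.4,fy=4.4,interpolation=cv2.INTER_CUBIC)/255.)**.5).astype(np.uint8)
    globals()[c]=np.hstack([f(s),f(im)])
cv2.imwrite('pics/c6.png',np.vstack([top,side])[:600])
E
```

```text
[0.43863082 0.24893512 0.08184901]
clock: 5.2
eef_pos: [0.4392, 0.2493, 0.0827]
tool_rot: [-0.148, 0.989, 0.0, 0.0]
ft_force: [-0.1, -0.2, -0.0]
grip_width: 0.0857
```

View pics/c6.png

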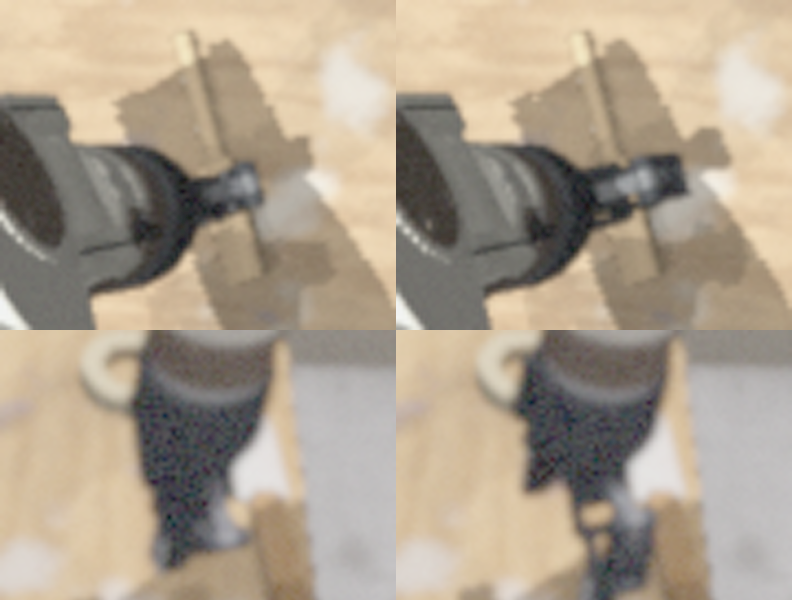

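Run:
```python
from h import *
P=np.array([.4392,.2491,.0825]); Y=np.array([-.293,.956,0]);X=np.array([-.956,-.293,0])
def f(c,u,v,w,h,s,shut):
    im=cv2.imread(f'pics/shut_{c}.png') if shut else bot.camera(c)[:,:,::-1]
    i=cv2.resize(im[v:v+h,u:u+w],None,fx=s,fy=s,interpolation=cv2.INTER_CUBIC)
    i=(255*(i/255.)**.5).astype(np.uint8)
    for sg,col in((1,(0,0,255)),(-1,(255,0,0))):
        for dz,b in((0,0),(.02,1)):
            Q=P+[0,0,dz] if shut else P+sg*.0425*Y+[0,0,.013+dz]
            for k in(-.011,.011):
                for t in (0,.0145):
                    p=(proj(c,[Q+k*X+sg*t*Y])[0]-[u,v])*s
                    cv2.circle(i,tuple(int(q) for q in p),2,(0,255,0) if b else col,-1)
    return i
cv2.imwrite('pics/s7.png',np.hstack([f('side',350,215,60,70,6.6,1),f('side',350,215,60,70,6.6,0)]))
cv2.imwrite('pics/t7.png',np.hstack([f('top',200,220,60,70,6.6,1),f('top',200,220,60,70,6.6,0)]))
```

```text
(no output)
```

View pics/s7.png

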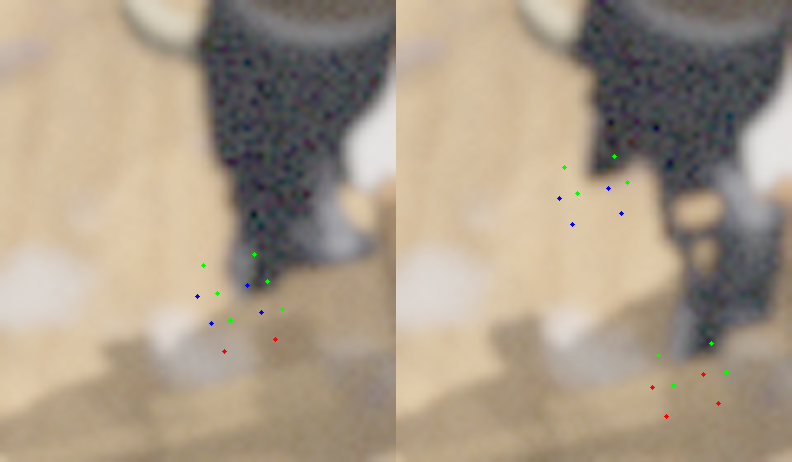

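View pics/t7.png

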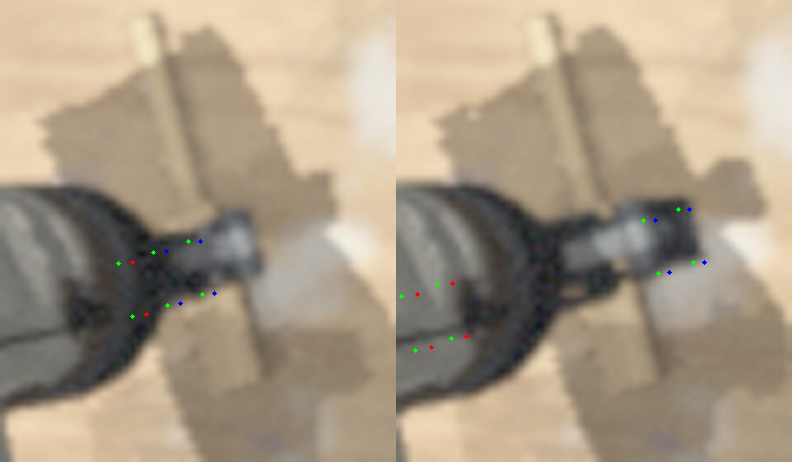

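The reported TCP projects about 20 mm below the visible fingertips in the side view (tips at crop (250,275), projected (240,318)), which fits the miss over the handle. I'll go down again, guarded, checking force and picture.

```bash
python3 -m inch '[[0,0.003,0.05,0,0],[0,0.003,0.08,0,0],[0,0.003,0.088,0,0],[0,0.003,0.090,0,0],[0,0.003,0.090,0,0]]'
python3 - <<'E'
from h import *
o=bot.get_obs();print(o['ft_force'],o['grip_width'])
E=[]
for c,(u,v,w,h) in(('top',(195,220,60,70)),('side',(350,230,60,70))):
    im=bot.camera(c)[:,:,::-1];E.append(bot.get_obs()['eef_pos'])
    globals()[c]=(255*(cv2.resize(im[v:v+h,u:u+w],None,fx=6.6,fy=6.6,interpolation=cv2.INTER_CUBIC)/255.)**.5).astype(np.uint8)
print(np.mean(E,0))
cv2.imwrite('pics/c8.png',np.hstack([top,side]))
E
```

```text
clock: 6.02
eef_pos: [0.4394, 0.2527, -0.0061]
tool_rot: [-0.148, 0.989, 0.0, 0.001]
ft_force: [-1.1, -0.0, 0.0]
grip_width: 0.085
[-1.1403217  -0.01479753  0.02661703] 0.08504908312447607
[ 0.43940498  0.25273521 -0.00599959]
```

View pics/c8.png

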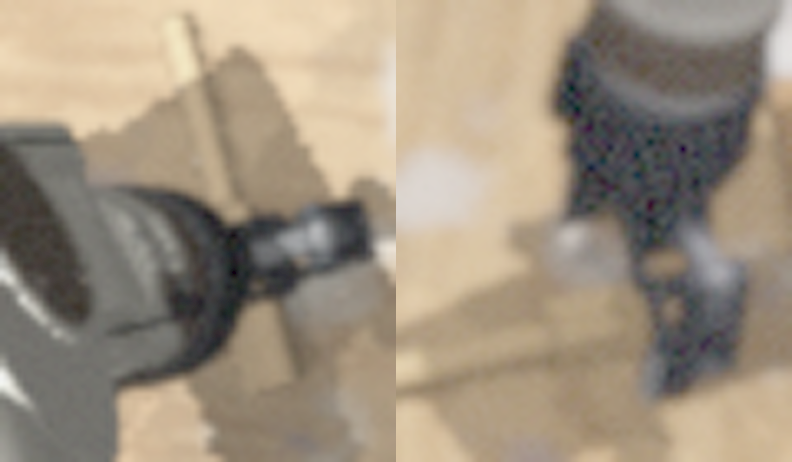

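Run:
```python
from h import *
P=np.array([.4394,.2505,0]); Y=np.array([-.293,.956,0])
for z in(0,.007,.014,.02,.027):
    print(z,[((proj('side',[P+t*Y+[0,0,z]])[0]-[350,230])*6.6).round() for t in (.0425,.057)])
```

```text
0 [array([250., 422.]), array([264., 451.])]
0.007 [array([252., 413.]), array([266., 442.])]
0.014 [array([254., 403.]), array([268., 432.])]
0.02 [array([256., 395.]), array([270., 424.])]
0.027 [array([259., 385.]), array([272., 414.])]
```

```bash
python3 -m inch '[[0,0,0.004,0,0],[0,0,0.007,0,0],[0,0,0.007,0,0.2]]'; python3 -m inch '[[0,0,0.003,0,0.3],[0,0,0.003,0,0.4],[0,0,0.003,0,0.5]]'
```

```text
clock: 6.5
eef_pos: [0.438, 0.2519, -0.0146]
tool_rot: [-0.148, 0.989, -0.0, -0.0]
ft_force: [-0.2, 1.3, 0.1]
grip_width: 0.0698
clock: 6.88
eef_pos: [0.4383, 0.2521, -0.0173]
tool_rot: [-0.148, 0.989, -0.0, -0.0]
ft_force: [0.3, 0.4, 0.0]
grip_width: 0.0426
```

No force at a reported z of −17 mm, so the reported height reads about 20 mm low. Now closing.

```bash
python3 -m inch '[[0,0,0,0,0.7],[0,0,0,0,1],[0,0,0,0,1],[0,0,0,0,1]]'
```

```text
clock: 7.38
eef_pos: [0.4386, 0.2523, -0.017]
tool_rot: [-0.148, 0.989, 0.0, 0.0]
ft_force: [-0.1, 0.0, 3.3]
grip_width: 0.0225
```

```bash
python3 -m inch '[[0,0,-0.01,0,1],[0,0,-0.04,0,1],[0,0,-0.08,0,1],[0,0,-0.10,0,1],[0,0,-0.10,0,1],[0,0,-0.10,0,1]]'
python3 - <<'E'
from h import *
E=[]
for c,(u,v,w,h) in(('top',(180,200,80,80)),('side',(320,210,80,80))):
    im=bot.camera(c)[:,:,::-1];E.append(bot.get_obs()['eef_pos']); r=bot.spot_point(c,'dowel_tip'); r2=bot.spot_point(c,'thin_dowel')
    g=lambda r:[(round(d['score'],2),np.round(np.array(d['point'])*[640,400],1)) for d in r[:2]]
    print(c,g(r),g(r2))
    globals()[c]=(255*(cv2.resize(im[v:v+h,u:u+w],None,fx=5,fy=5,interpolation=cv2.INTER_CUBIC)/255.)**.6).astype(np.uint8)
print(np.mean(E,0),bot.get_obs()['grip_width'])
cv2.imwrite('pics/c9.png',np.hstack([top,side]))
E
```

```text
clock: 8.12
eef_pos: [0.4375, 0.2517, 0.0819]
tool_rot: [-0.148, 0.989, -0.0, -0.001]
ft_force: [-0.1, 0.3, -0.7]
grip_width: 0.0227
top [(0.8, array([206.5, 220.3]))] [(0.53, array([225.1, 261. ]))]
side [(0.88, array([346.4, 265.3])), (0.43, array([309.6, 203. ]))] [(0.78, array([387.9, 264.2])), (0.64, array([346.2, 266.2]))]
[0.43736314 0.25157465 0.08148925] 0.022894517020139376
```

View pics/c9.png

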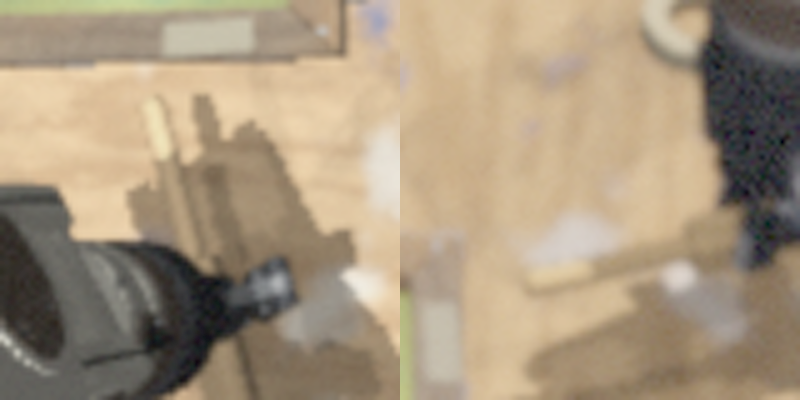

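Run:
```python
from h import *
print(tri((211,220.6),(345.6,265.6)),tri((206.5,220.3),(346.4,265.3)))
# hole by hand: top zone white marks; side? 
a=tri((316.5,187.3),(309,204.6)); print(a)
c,s=np.cos(np.radians(4.8)),np.sin(np.radians(4.8)); H=np.array([.6539,.006,.05]); print(proj('top',[H]),proj('side',[H]))
```

```text
(array([0.54911229, 0.28463957, 0.11470567]), np.float64(0.0008718362042470757)) (array([0.54845715, 0.29290407, 0.12688839]), np.float64(3.661133381108267e-05))
(array([0.65009461, 0.00571194, 0.05672078]), np.float64(0.00742410106216524))
[[316.61079278 185.08352329]] [[308.94791224 206.43166736]]
```

Run:
```python
from h import *
c,s=np.cos(np.radians(4.8)),np.sin(np.radians(4.8)); H=np.array([.6539,.006,.05]);u=np.array([c,s,0])
print(delta(H-(.05+.1168)*u+[0,0,.03],4.8), H-(.05+.1168)*u)
```

```text
(array([ 0.0285, -0.263 ,  0.002 ]), np.float64(0.1021), np.float64(-162.95), array([-1.5e-03, -9.0e-04, -1.0e+00])) [ 0.48768499 -0.00795746  0.05      ]
```

```bash
python3 -m inch '[[0.005,-0.03,0,0,1],[0.01,-0.08,0,0.03,1],[0.015,-0.13,0,0.06,1],[0.02,-0.18,0,0.09,1],[0.025,-0.23,0.0,0.102,1],[0.0285,-0.255,0,0.102,1],[0.0285,-0.263,0,0.102,1],[0.0285,-0.263,0,0.102,1],[0.0285,-0.263,0.03,0.102,1],[0.0285,-0.263,0.03,0.102,1]]'
cat > look.py <<'E'
from h import *
import sys
E=[]
L=[]
for c,(u,v,w,h) in(('top',(270,150,90,90)),('side',(280,170,90,90))):
    im=bot.camera(c)[:,:,::-1];E.append(bot.get_obs()['eef_pos'])
    for t in('dowel_tip','box_hole'):
        r=bot.spot_point(c,t);E.append(bot.get_obs()['eef_pos'])
        print(c,t,[(round(d['score'],2),np.round(np.array(d['point'])*[640,400],1)) for d in r[:2]])
    L.append((255*(cv2.resize(im[v:v+h,u:u+w],(400,400),interpolation=cv2.INTER_CUBIC)/255.)**.6).astype(np.uint8))
o=bot.get_obs();M=R.from_quat(o['tool_rot']).as_matrix()
print('tcp',np.mean(E,0).round(4),'yaw',np.degrees(np.arctan2(-M[1,0],-M[0,0])).round(2),o['grip_width'],o['ft_force'],o['clock'])
cv2.imwrite('pics/'+sys.argv[1],np.hstack(L))
E
python3 look.py c10.png
```

```text
clock: 9.68
eef_pos: [0.4857, -0.0064, 0.0509]
tool_rot: [-0.043, 0.999, 0.0, -0.003]
ft_force: [-0.7, -0.2, -0.6]
grip_width: 0.0227
top dowel_tip []
top box_hole [(0.6, array([313.8, 185.7]))]
side dowel_tip [(0.75, array([326.8, 197.4]))]
side box_hole [(0.64, array([310.1, 203.5]))]
tcp [ 0.4884 -0.0069  0.0532] yaw 4.85 0.022625285097714276 [ 0.34907201 -0.7169563  -0.92212676] 9.975
```

View pics/c10.png

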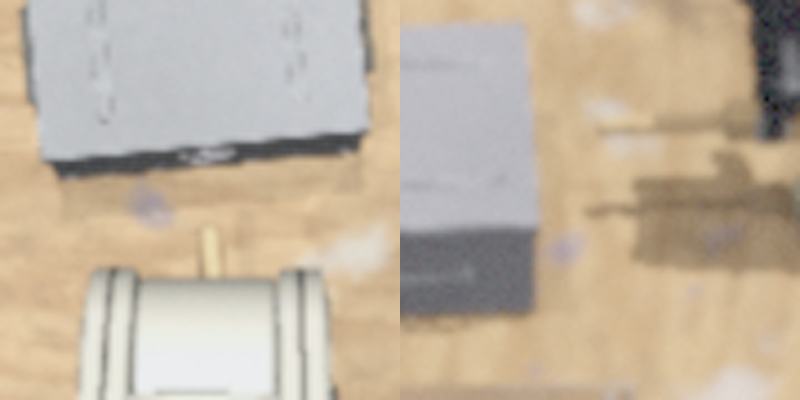

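Run:
```python
from h import *
T,e=tri((317.3,201.3),(324.5,199.3)); print(T,e)
c,s=np.cos(np.radians(4.8)),np.sin(np.radians(4.8)); H=np.array([.6539,.006,.05])
d=T-H; print('along',d@[c,s,0],'lat(+left)',d@[-s,c,0],'z',d[2])
print(delta((0,0,0))[3])
```

```text
[0.60448878 0.00322899 0.07949491] 0.0022620510134255716
along -0.04946979836605004 lat(+left) 0.001373331503977963 z 0.029494907555183622
[ 0.0019  0.     -1.    ]
```

```bash
python3 -m inch '[[0,-0.001,0.015,0,1],[0,-0.001,0.030,0,1],[0,-0.001,0.031,0,1],[0,-0.001,0.031,0,1]]'; python3 look.py c11.png
```

```text
clock: 10.48
eef_pos: [0.4879, -0.0087, 0.0212]
tool_rot: [-0.042, 0.999, 0.0, -0.001]
ft_force: [-0.9, -0.3, 0.4]
grip_width: 0.0227
top dowel_tip [(0.4, array([318.5, 204.4]))]
top box_hole [(0.59, array([317.5, 183.6]))]
side dowel_tip [(0.53, array([326. , 204.7])), (0.36, array([282.9, 216.8]))]
side box_hole [(0.61, array([308.9, 203.8]))]
tcp [ 0.4886 -0.0087  0.022 ] yaw 4.82 0.022610255551173845 [-0.81970032  0.34126018 -0.64544508] 10.775
```

View pics/c11.png

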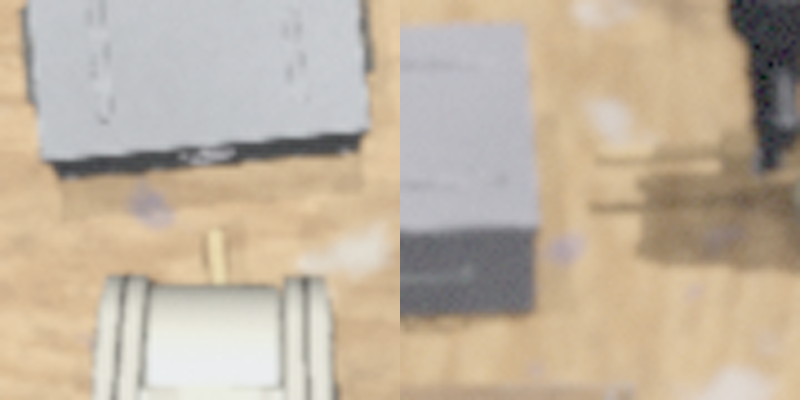

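Run:
```python
from h import *
c,s=np.cos(np.radians(4.8)),np.sin(np.radians(4.8)); H=np.array([.6539,.006,.05])
for a,b in(((318.6,201.8),(324.3,206)),((318.5,204.4),(326,204.7))):
    T,e=tri(a,b); d=T-H; print(T,e,'along',d@[c,s,0],'lat(+left)',d@[-s,c,0],'z',d[2])
T=H-.05*np.array([c,s,0]);print(proj('top',[T]),proj('side',[T]))
```

```text
[6.05870289e-01 5.69624160e-04 4.81843960e-02] 0.0005647374639394346 along -0.04831566593154404 lat(+left) -0.0013923081360149487 z -0.0018156039763879833
[5.99203499e-01 5.54104438e-04 5.36909844e-02] 0.0023471750873395487 along -0.05496037303039533 lat(+left) -0.0008499108345418606 z 0.0036909843810983695
[[318.13282808 202.44585497]] [[324.78924124 205.85890263]]
```

```bash
python3 -m inch '[[-0.015,0.001,0,0,1],[-0.03,0.001,0,0,1],[-0.04,0.001,0,0,1],[-0.048,0.001,0,0,1],[-0.055,0.001,0,0,1],[-0.059,0.001,0,0,1],[-0.059,0.001,0,0,1]]'; python3 look.py c12.png
```

```text
clock: 11.65
eef_pos: [0.547, -0.0027, 0.0216]
tool_rot: [-0.042, 0.999, 0.0, -0.0]
ft_force: [-0.1, -0.1, -0.8]
grip_width: 0.0227
top dowel_tip []
top box_hole []
side dowel_tip [(0.66, array([306.8, 203.6]))]
side box_hole [(0.9, array([311.8, 204.4]))]
tcp [ 0.5466 -0.0028  0.0217] yaw 4.81 0.022850065107484323 [ 0.31498433 -0.2272266  -0.92368418] 11.95
```

View pics/c12.png

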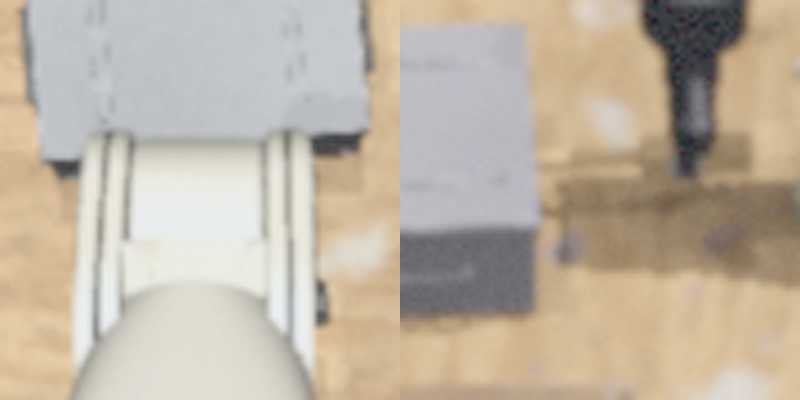

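No force with the tip about 10 mm inside, so it is through the hole. Now pressing the catch.

```bash
python3 -m inch '[[-0.005,0,0,0,1],[-0.009,0,0,0,1],[-0.013,0,0,0,1],[-0.016,0,0,0,1],[-0.016,0,0,0,1],[-0.016,0,0,0,1]]'; python3 look.py c13.png
```

```text
clock: 12.7
eef_pos: [0.5622, -0.0014, 0.0214]
tool_rot: [-0.042, 0.999, 0.0, -0.001]
ft_force: [-4.8, -0.7, 0.2]
grip_width: 0.0223
top dowel_tip []
top box_hole [(0.63, array([316.5, 185.2]))]
side dowel_tip [(0.63, array([305., 205.]))]
side box_hole [(0.79, array([311.2, 204.4]))]
tcp [ 0.5621 -0.0014  0.0214] yaw 4.81 0.022767999145941235 [-4.63054288 -1.23072309  1.34011962] 13.0
```

View pics/c13.png

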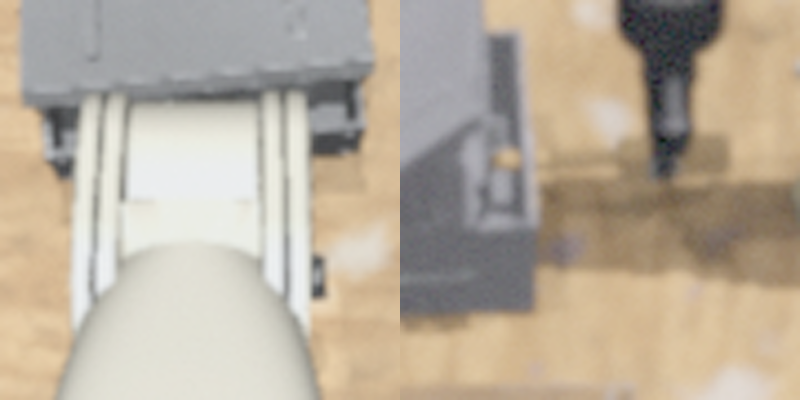

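The lid is rising and the tip shows inside the box at side crop (507,157). Withdrawing straight back.

```bash
python3 -m inch '[[0,0,0,0,1],[0.01,0,0,0,1],[0.03,0,0,0,1],[0.05,0,0,0,1],[0.07,0,0,0,1],[0.09,0,0,0,1],[0.10,0,0,0,1],[0.10,0,-0.03,0,1],[0.10,0,-0.06,0,1],[0.10,0,-0.06,0,1]]'; python3 look.py c14.png; python3 -c "
from h import *
print(delta((.4386,.2520,.08),17))"
```

```text
clock: 14.25
eef_pos: [0.4669, -0.0098, 0.0845]
tool_rot: [-0.042, 0.999, -0.0, 0.004]
ft_force: [-0.9, -0.6, -0.0]
grip_width: 0.0228
top dowel_tip [(0.41, array([317.5, 206.1]))]
top box_hole [(0.93, array([315.1, 185.6]))]
side dowel_tip [(0.8, array([335.6, 189.8]))]
side box_hole [(0.72, array([314., 203.]))]
tcp [ 0.4634 -0.0098  0.0814] yaw 4.81 0.022721960013660652 [-0.0420431   0.18640877 -0.92469797] 14.55
(array([0.0018, 0.2628, 0.0007]), np.float64(-0.1015), np.float64(-175.19), array([-1.9e-03,  1.0e-04, -1.0e+00]))
```

View pics/c14.png

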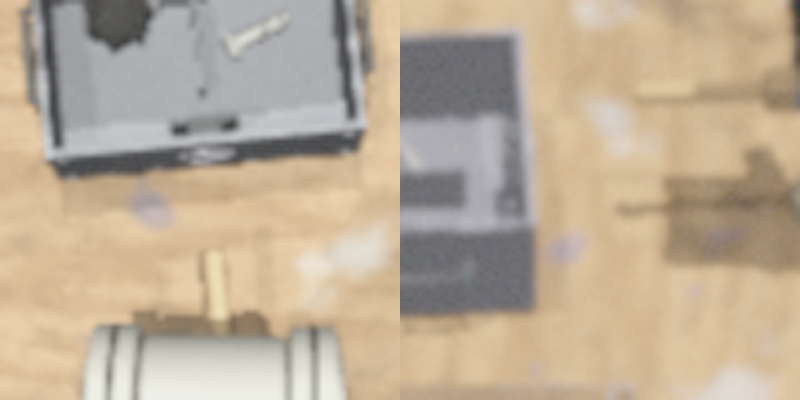

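The box is open (contents visible, catch at top crop (205,125)) and the dowel is still held and clear. Now I'll carry it back to its old spot.

```bash
python3 -m inch '[[0,0.03,0,0,1],[0,0.08,0,-0.03,1],[0,0.13,0,-0.06,1],[0,0.18,0,-0.09,1],[0.002,0.23,0.0,-0.102,1],[0.002,0.255,0,-0.102,1],[0.002,0.263,0,-0.102,1],[0.002,0.263,0,-0.102,1],[0.002,0.263,0,-0.102,1]]'; python3 -c "
from h import *
E=[(bot.camera('top'),bot.get_obs()['eef_pos'])[1] for _ in range(3)];print(np.mean(E,0),delta((.4386,.2520,-.017),17))"
```

```text
clock: 15.68
eef_pos: [0.4391, 0.2509, 0.0814]
tool_rot: [-0.148, 0.989, -0.0, -0.0]
ft_force: [0.7, 0.1, -0.6]
grip_width: 0.0227
[0.43931941 0.25097563 0.08164365] (array([0.0005, 0.0011, 0.0987]), np.float64(-0.0004), np.float64(-163.05), array([-1.e-04, -2.e-04, -1.e+00]))
```

```bash
python3 -m inch '[[0,0,0.04,0,1],[0,0,0.08,0,1],[0,0,0.09,0,1],[0,0,0.094,0,1],[0,0,0.096,0,1],[0,0,0.097,0,1],[0,0,0.097,0,1]]'; python3 -c "
from h import *
E=[(bot.camera('top'),bot.get_obs()) for _ in range(3)];print(np.mean([e[1]['eef_pos'] for e in E],0),np.mean([e[1]['ft_force'] for e in E],0))"
```

```text
clock: 16.7
eef_pos: [0.4398, 0.2525, -0.0145]
tool_rot: [-0.148, 0.989, 0.0, 0.001]
ft_force: [0.4, 0.6, -0.5]
grip_width: 0.0225
[ 0.43954597  0.2523574  -0.0147622 ] [ 0.03931979  0.15530728 -0.43808888]
```

```bash
python3 -m inch '[[0,0,0.001,0,1],[0,0,0.002,0,1],[0,0,0.002,0,1]]';  python3 -c "
from h import *
E=[(bot.camera('top'),bot.get_obs()) for _ in range(3)];print(np.mean([e[1]['eef_pos'] for e in E],0),np.mean([e[1]['ft_force'] for e in E],0))"
```

```text
clock: 17.23
eef_pos: [0.4392, 0.2522, -0.017]
tool_rot: [-0.148, 0.989, 0.0, 0.0]
ft_force: [-0.8, -1.0, 4.0]
grip_width: 0.0225
[ 0.43921543  0.25216937 -0.01699911] [-1.66885806 -0.90391951  4.0542971 ]
```

The 4 N contact says the handle is on the table. Opening slowly, then lifting off.

```bash
python3 -m inch '[[0,0,0,0,0.6],[0,0,0,0,0.4],[0,0,0,0,0],[0,0,0,0,0],[0,0,0,0,0],[0,0,0,0,0],[0,0,-0.03,0,0],[0,0,-0.08,0,0],[0,0,-0.13,0,0],[0,0,-0.17,0,0]]'; python3 -m inch '[[0.04,0,-0.03,0,0],[0.08,0,-0.03,0,0],[0.10,0.0,-0.03,0,0],[0.10,0,-0.03,0,0]]'
python3 -c "
from h import *
a=bot.camera('top')[:,:,::-1];b=bot.camera('side')[:,:,::-1]
print(bot.spot_point('side','thin_dowel'),bot.spot_point('side','dowel_tip'),bot.get_obs()['clock'])
cv2.imwrite('pics/c15.png',np.hstack([cv2.resize(a[100:300,190:390],(400,400),interpolation=2),cv2.resize(b[130:330,230:430],(400,400),interpolation=2)]))"
```

```text
clock: 18.62
eef_pos: [0.4396, 0.2523, 0.155]
tool_rot: [-0.148, 0.989, 0.0, 0.001]
ft_force: [1.2, 0.2, -0.5]
grip_width: 0.0853
clock: 19.12
eef_pos: [0.3426, 0.2224, 0.1831]
tool_rot: [-0.149, 0.989, 0.0, 0.0]
ft_force: [0.2, 0.1, 0.6]
grip_width: 0.0859
[{'point': [0.5975, 0.7067], 'score': 0.69}, {'point': [0.4481, 0.5363], 'score': 0.29}] [{'point': [0.5403, 0.7222], 'score': 0.77}] 19.325
```

View pics/c15.png

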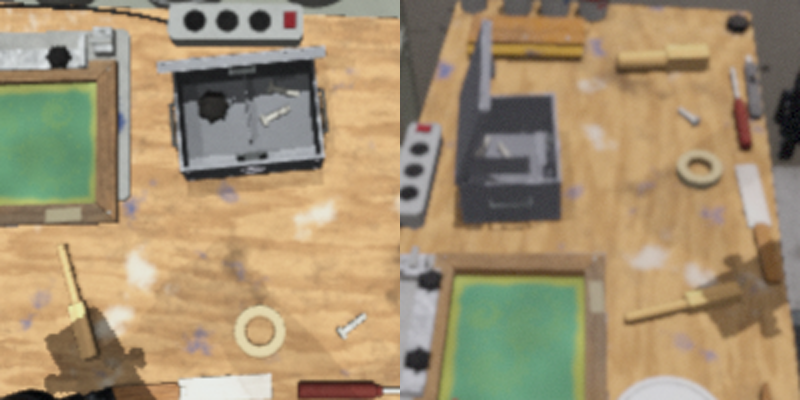

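The lid stands fully up. The thin dowel lies flat at its old place (tip at top crop (65,248)), the thick one at (665,58) is unmoved, and the gripper is clear.

```bash
python3 -c "
from workcell import bot
print(bot.job_done())"
```

```text
the job is handed in; nothing more can be done
None
```

The box is open. I pushed the thin dowel about 27 mm past the outer face of the wall (about 5 N on the wrist), the lid sprang up, and I drew the dowel out and laid it flat near its old spot. I handed the job in at about 19.3 s of the 48 s allowed.

- **Last checks:** the final top and side pictures show the lid standing up, the thin dowel flat on the table and the thick dowel where it was. The gripper was open and clear of everything. The contact and pressing forces I read stayed at about 5 N or less.
- **First grasp missed:** the fingers shut just above the handle. In the side picture they stood about 20 mm higher than the reported tool position, although the two cameras agreed with each other. Touching down later fitted that offset. I worked around it by descending in small steps and by measuring the dowel tip directly in both pictures before inserting; the grasp then held throughout.
- **Other disagreements:** the networks sometimes missed the dowel tip or placed it several millimetres off. There I used points I read off the pictures myself, from both cameras.

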